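# Shut and bolt the pantry bread bin

### The job

Push the sloping flap of the bread bin fully shut, and only then slide its bolt by the red knob fully home into the brass keeper, so that the flap is locked. Leave the bottle, the jar and the box in front of the bin standing where they are.

Things in the scene. Friction and masses are not known exactly. Their poses are not given: they have to be found in the camera images.
- bread_bin: Light-wood bread bin fixed to the counter, 354 wide (y), 260 deep (x -130 to 130), 360 mm high. Origin: centre of its underside; x from its front to its back, z up, y to its left hand when you look along +x at its front. The front is 70 high; from there the opening, filled by the flap, slopes up at 35 degrees from the horizontal, from x -130, z 70 to x 50, z 196. Right cheek bears the keeper.
- flap (a joint): Opening angle of the white flap (rad), 0 = shut, flush in the slope, to 0.7. The flap is 220 mm long up the slope and 296 wide; hinge along bin y at its low front edge, in the outer face (bin frame x -130, z 70 mm). It opens by swinging its upper end up and towards the front (0.5 rad: stands at 64 degrees). Friction keeps it where it is left; about 4 N near its upper end shuts it.
- flap_face (a point): Point on the flap's outer face, 150 mm from the hinge and 30 mm left of the middle, on bare board: a good place to push. Its axes: x up the flap away from the hinge, y to the bin's left, z straight out of the flap's outer face.
- bolt (a joint): Travel of the steel bolt on the flap (m): 0 = fully withdrawn, 0.045 = fully home in the keeper. It slides to the bin's right (-y of the bin, and of flap_face) and takes about 2 N. It is stopped by the keeper if the flap is not shut.
- bolt_knob (a point): Centre of the bolt's red knob, a cylinder 18 mm across and 28 long standing square to the flap, 22 to 50 mm above its face; this point is 36 above, 185 from the hinge, and 40 (bolt at 0) to 85 mm (at 0.045) right of the bin's middle. Rod and straps below it reach 20 mm above the face: keep fingertips above that. Axes as flap_face; moves with flap and bolt.
- bolt_tip (a point): Centre of the end face of the bolt's 12 mm round rod, 80 mm to the right of the knob and 10 mm above the flap's face. Axes as flap_face.
- keeper (a point): Centre of the brass keeper's opening on the right-hand cheek of the bin: a staple with an opening 20 mm wide and 21 mm high, 20 mm long along the bolt's way, outer height 26 mm. The bolt's rod passes through it, with its tip 0 to 5 mm from this point at home.
- oil_bottle: Green bottle, 60 mm across, 200 mm high, loose. Origin: centre of its underside, z up.
- coffee_jar: Amber jar with a red cap, 72 mm across, 100 mm high, loose. Origin: centre of its underside, z up.
- tea_box: Orange box, 70 x 130 x 75 mm (x, y, z), loose. Origin: centre of its underside, z up.
- cubby_edge (a point): Middle of the lower front edge of the spice cubby that overhangs the flap's upper end: bin frame x 8, z 250 mm. The cubby is as wide as the bin and reaches from there back to x 130 and up to z 360 mm. A gripper held upright over the knob hits it; tilt the tool to point squarely at the slope (35 degrees from vertical).
Not all that is in view belongs to the job. What is meant by the tea_box is not pink or purple, and is the smaller of those in its own colour.

How it is judged:
By the outcome, as a careful person would: the job done as asked, in the order asked, and still so for the second after the job is handed in, with the robot touching nothing.
It also fails if it takes over 51 s, if anything falls off the work surface, if the arm or the gripper's body presses on something with over 40 N, if the wrist force passes 120 N, or if a joint passes its speed limit or range.

### The arm

A 6-joint arm with a two-finger parallel gripper is mounted at the origin on the work surface. World frame = base frame: x ahead of the robot, y to its left, z up, the work surface at z = 0. Lengths are in m, angles in rad, forces in N, time in s.
With the tool pointing down it reaches from about 0.3 to 0.775 m from the base axis. Payload 14.6 kg.
Tool frame: the origin (TCP) lies at the very end of the fingers, on their centre line; the grasp point (between the pads) lies 19 mm behind it; z points along the fingers, y is the line along which they close (so a half turn about z gives the same grasp; the last joint's range is limited). The gripper opens to 94 mm and grips with 3 to 60 N. Pads are 16 mm wide; open, the fingers measure 119 mm over their backs; the gripper's body (75 mm by 177 mm) begins 78 mm behind the grasp point.
Start: joints at [-1.235, 0.3, 1.521, -0, 1.321, -0.067], TCP at [0.216, -0.506, 0.205] pointing down, gripper open.
Joint ranges: [-3.03, 3.03], [-0.79, 2.21], [0.23, 2.52], [-1.04, 4.18], [0, 3.07], [-2.55, 2.55]. Speed limits (rad/s): [2.22, 2.22, 2.57, 3.14, 3.14, 3.14].

### API

Orientations are given as a rotation vector (axis times angle).
In Python, from station import read_state, optics, workorder gives the robot as it stands.
- The arm moves only by the tool play_rows, never from a script. Its argument "series" is a list of rows, each a list of 7 numbers: the shift along the world's x, y, z in m, then the turn, a rotation vector about the world's x, y, z in degrees, then the finger opening in m, from 0 to 0.094. A call has 1 to 20 rows; each row is the pose to reach, as a shift and turn from the pose commanded when the call began; what a row does not reach only later rows make up. A row lasts 1/8 s, in which the tool goes at most 62.5 mm and 10.7 degrees, less where a joint would pass 70% of its speed; a pose out of reach is approached as far as the arm can. A call with a gripper value outside its range is refused whole. The fingers move at their own pace and stop on an object; the grip force is fixed at half the most. Time passes only in rows, so rows that repeat a pose let the fingers close. It gives the time, the measured TCP pose, the force, the opening and the grip force at its end, in the units of the state.
- read_state(): the state, without advancing time (a new reading comes with each control period).
- optics.snapshot(name): name is "scene" or "top" or "wrist"; returns a dict with "img" (400x640x3 uint8, blue, green, red), "z_map" (400x640 float32, m along the optical axis (not along the pixel's ray), 0 where there is no reading), "vertical_fov" (degrees; the focal length in pixels is half the picture's height over the tangent of half this angle, whatever the lens; pixels are square), "cx", "cy" (the principal point, pixels), "rvec" (rotation vector, rad) and "tvec" (3), from world to camera coordinates, as OpenCV has them. Camera axes: x right, y down, z forward; pixel columns grow to the right and rows downward; lengths in m; the calibration is good to about 2 mm. A picture is of the moment at which its call begins.
- workorder.job_done(): hands the job in; it is judged then, once.
The state is a dict: "t": time; "qpos": joint angles; "qvel": joint speeds; "effort": joint torques, N m; "eef_pos": TCP position; "tcp_rot": TCP orientation; "force": force on the tool from outside, world axes, zero at the start; "moment": the same for the moment, N m; "width": opening from 0.0 (shut) to 1.0 (fully open); "grasp_force": force on a finger pad.
Only numpy, scipy, OpenCV 4.12 (cv2) and the standard library are available. Lean on these libraries where they do the work, as an engineer would, in place of code of your own. Each camera call takes 0.05 s, during which the arm holds its last target. There are 200 camera calls.

## Working session

There is one attempt and no reset: what is moved stays moved. The work goes in short steps, Python scripts to look and compute and a tool call to move; the robot and the scene stay as the last step left them, time stands still between calls to the robot, and variables do not carry over. Pictures are saved under pics/ and viewed, at most 10 in all, crops included, and the job is handed in when it is done.

Besides the shell and the picture viewer there is one more tool, called after "Request:" as a command line: name --pt "numbers of a row" for each row, then --argument value for the rest. play_rows: Moves the arm, as the interface text tells. Its arguments: {"type":"object","properties":{"series":{"type":"array","items":{"type":"array","items":{"type":"number"}}}},"required":["series"]}

```bash
mkdir -p pics; ls
cat > h.py <<'E'
import numpy as np, cv2
from station import read_state, optics, workorder
def snap(n):
    s=optics.snapshot(n); h=s['img'].shape[0]
    s['f']=h/2/np.tan(np.radians(s['vertical_fov'])/2)
    s['R']=cv2.Rodrigues(np.array(s['rvec'],float))[0]; s['t']=np.array(s['tvec'],float).ravel()
    return s
def cloud(s):
    z=s['z_map'].astype(float); v,u=np.mgrid[:z.shape[0],:z.shape[1]]
    c=np.stack([(u-s['cx'])/s['f']*z,(v-s['cy'])/s['f']*z,z],-1)
    return (c-s['t'])@s['R']
E
python3 - <<'E'
from h import *
a=snap('scene');b=snap('top')
cv2.imwrite('pics/a.png',a['img']);cv2.imwrite('pics/b.png',b['img'])
np.savez('s1.npz',ia=a['img'],ib=b['img'],pa=cloud(a),pb=cloud(b),za=a['z_map'],zb=b['z_map'])
print(read_state())
for s in (a,b): print(-s['R'].T@s['t'],s['f'],s['R'][2])
E
```

```text
pics
{'t': 0.1, 'qpos': array([-1.23459724e+00,  3.00412754e-01,  1.52149765e+00, -9.04142956e-06,
        1.32068066e+00, -6.65626994e-02]), 'qvel': array([-0.00090376, -0.00306907, -0.00281387, -0.00038669, -0.00096044,
        0.00179953]), 'effort': array([ 6.24011627e-04, -5.32642436e+01, -3.53285766e+01,  7.09484727e-02,
        2.34511297e-02, -5.03121760e-05]), 'eef_pos': array([ 0.21551891, -0.50577403,  0.20495362]), 'tcp_rot': array([-3.07713624e+00, -6.28195028e-01,  2.24358562e-04]), 'force': array([-0.06067217,  1.56129269,  0.13777933]), 'moment': array([-0.00236748, -0.00298938, -0.05168359]), 'grasp_force': 0.0, 'width': 0.9983956987050892}
[1.26101742 0.34067715 1.19813065] 508.2432474365846 [-0.53330928 -0.36313997 -0.76400954]
[ 0.42779929 -0.14166113  1.15481842] 389.6513664674124 [ 0.12981061  0.00622868 -0.99151924]
```

```bash
sleep 1
```

```text
(no output)
```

View pics/a.png

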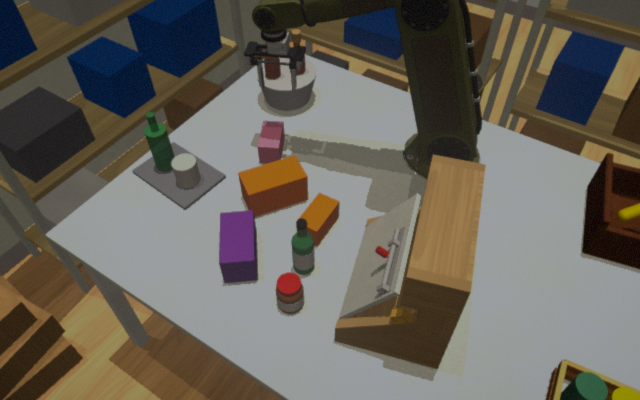

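View pics/b.png

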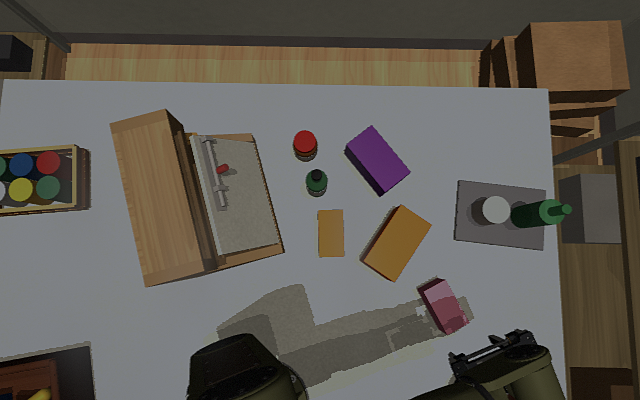

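The scene view shows the bin at (415,260), with its flap ajar and the red knob at (382,252). In the top view the bin front faces image right (world -y), the knob is at (222,169), bottle (316,182), jar (305,145) and small orange box (331,233).

Run:
```python
from h import *
d=np.load('s1.npz');np.set_printoptions(precision=4,suppress=True)
P=d['pb'];I=d['ib'];v,u=np.mgrid[:400,:640]
m=(abs(P[...,2]-.36)<.008)&(u<230)&(u>90)&(v>90)&(v<300)
q=P[m][:,:2]; r=cv2.minAreaRect(q.astype(np.float32)); print('top',m.sum(),r,np.median(P[m][:,2])); print(cv2.boxPoints(r))
hsv=cv2.cvtColor(I,cv2.COLOR_BGR2HSV)
white=(hsv[...,1]<60)&(hsv[...,2]>60)&(u>195)&(u<280)&(v>135)&(v<258)&(P[...,2]>.07)
red=((hsv[...,0]<8)|(hsv[...,0]>172))&(hsv[...,1]>130)&(u>205)&(u<240)&(v>150)&(v<185)
print('red',red.sum(),P[red].mean(0),np.median(P[red],0),P[red].min(0),P[red].max(0))
# flap: plane fit
W=P[white]
for _ in range(6):
    c=np.median(W,0) if _==0 else W.mean(0)
    n=np.linalg.svd(W-c,full_matrices=False)[2][2]; e=(W-c)@n
    W=W[abs(e)<max(.004,1.5*e.std())]
n*=np.sign(n[2]);print('flap',len(W),c,n,'slope deg',np.degrees(np.arccos(n[2])),W.min(0),W.max(0))
for nm,(a,b) in dict(bottle=(316,182),jar=(305,145),box=(331,233)).items(): print(nm,P[b,a])
for s in ('a','b'):
  X=d['p'+s]
  for nm,(a,b) in dict(a=(382,252)).items():
    if s=='a': print('knob a',X[b,a])
```

```text
top 10182 ((0.5392720699310303, 0.19601190090179443), (0.35506653785705566, 0.1243310198187828), 16.86463165283203) 0.3602295167450959
[[0.3513 0.204 ]
 [0.3874 0.085 ]
 [0.7272 0.188 ]
 [0.6911 0.307 ]]
red 83 [0.6208 0.0877 0.2509] [0.6205 0.0869 0.251 ] [0.6111 0.0745 0.2389] [0.632  0.1034 0.2593]
flap 6094 [0.5677 0.0653 0.1677] [ 0.2397 -0.7957  0.5562] slope deg 56.20407351890651 [ 0.4199 -0.0331  0.07  ] [0.7352 0.1575 0.2546]
bottle [ 0.6096 -0.135   0.1563]
jar [ 0.7237 -0.102   0.1006]
box [ 0.4821 -0.1788  0.0748]
knob a [0.6269 0.0921 0.2521]
```

```bash
cat >> h.py <<'E'
from scipy.spatial.transform import Rotation as Ro
TH=np.radians(16.86); BX=np.array([-np.sin(TH),np.cos(TH),0]); BY=np.array([-np.cos(TH),-np.sin(TH),0]); BZ=np.array([0,0,1.])
O=np.array([.5593,.1300,0])
def w(x,y,z): return O+x*BX+y*BY+z*BZ
def flap(a,s,y,h,slope=35): # point on flap at opening angle a rad; s from hinge, h above the face
    b=np.radians(slope)+a
    return w(-.130+s*np.cos(b)-h*np.sin(b), y, .07+s*np.sin(b)+h*np.cos(b))
def Rt(tilt=35): # tool pose, y along bin -y
    z=np.sin(np.radians(tilt))*BX-np.cos(np.radians(tilt))*BZ; y=-BY; return Ro.from_matrix(np.c_[np.cross(y,z),y,z])
E
python3 - <<'E'
from h import *
np.set_printoptions(precision=4,suppress=True)
s=read_state();R0=Ro.from_rotvec(s['tcp_rot']);p=s['eef_pos']
for t in (0,12,24,35): print(t,np.degrees((Rt(t)*R0.inv()).as_rotvec()))
print('A',w(-.13,.03,.30)-p)
for a in (.37,.25,.12,0): print(a,flap(a,.15,.03,0))
print('pre',flap(.37,.15,.03,.03),'keeper?',flap(0,.185,-.165,.01))
E
```

```text
0 [-0.0297 -0.0551 83.7833]
12 [11.8725 -5.613  83.4475]
24 [ 23.7544 -11.1607  82.4495]
35 [ 34.6104 -16.2291  80.9481]
A [0.3528 0.5027 0.095 ]
0.37 [0.5441 0.0767 0.1946]
0.25 [0.5399 0.0905 0.1838]
0.12 [0.5359 0.1038 0.1701]
0 [0.5327 0.1145 0.156 ]
pre [0.5513 0.0529 0.2113] keeper? [0.7126 0.193  0.1843]
```

Request:
play_rows --pt "0.02 0.03 0.05 0 0 8 0" --pt "0.05 0.07 0.1 0 0 16 0" --pt "0.09 0.12 0.15 0 0 25 0" --pt "0.13 0.17 0.19 0 0 34 0" --pt "0.17 0.22 0.2 0 0 43 0" --pt "0.21 0.27 0.2 0 0 52 0" --pt "0.25 0.32 0.2 0 0 61 0" --pt "0.28 0.37 0.2 0 0 70 0" --pt "0.31 0.42 0.2 0 0 78 0" --pt "0.33 0.46 0.2 0 0 84 0" --pt "0.353 0.5 0.19 6 -3 83.7 0" --pt "0.353 0.5 0.17 12 -5.6 83.4 0" --pt "0.353 0.5 0.15 18 -8.4 83 0" --pt "0.353 0.5 0.13 24 -11.2 82.4 0" --pt "0.353 0.5 0.11 30 -14 81.7 0" --pt "0.353 0.503 0.095 34.6 -16.2 80.95 0" --pt "0.353 0.503 0.095 34.6 -16.2 80.95 0" --pt "0.353 0.503 0.095 34.6 -16.2 80.95 0"

```text
t: 2.35
eef_pos: [0.5688, -0.0029, 0.3013]
tcp_rot: [-1.555, -2.098, -0.49]
force: [0.5, 0.6, 0.5]
width: 0.005
grasp_force: 0.0
```

Run:
```python
from h import *
a=snap('scene');b=snap('wrist')
cv2.imwrite('pics/c.png',np.vstack([cv2.resize(a['img'][100:400,200:560],(480,400)),cv2.resize(b['img'],(480,200)) if 0 else cv2.resize(b['img'],(320,200)).copy() if 0 else cv2.resize(b['img'],(480,200))]))
print((Rt(35)*Ro.from_rotvec(read_state()['tcp_rot']).inv()).magnitude())
```

```text
0.0035543522500387685
```

View pics/c.png

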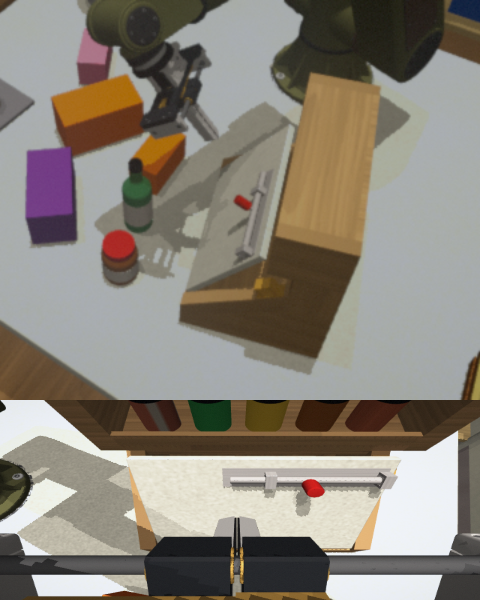

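The crop shows the gripper at (180,110) clear of bottle and box, and the flap ajar with the knob at (243,202); the wrist view has the knob at right (313,487) and bare board beneath the fingers. Now I push.

Request:
play_rows --pt "-0.009 0.028 -0.045 0 0 0 0" --pt "-0.0175 0.056 -0.089 0 0 0 0" --pt "-0.021 0.068 -0.097 0 0 0 0" --pt "-0.0245 0.08 -0.1055 0 0 0 0" --pt "-0.0265 0.087 -0.111 0 0 0 0" --pt "-0.0285 0.0935 -0.116 0 0 0 0" --pt "-0.0305 0.1 -0.123 0 0 0 0" --pt "-0.0325 0.107 -0.13 0 0 0 0" --pt "-0.034 0.111 -0.135 0 0 0 0" --pt "-0.035 0.114 -0.139 0 0 0 0" --pt "-0.035 0.114 -0.139 0 0 0 0"

```text
t: 3.82
eef_pos: [0.5332, 0.1112, 0.161]
tcp_rot: [-1.554, -2.094, -0.489]
force: [-0.1, 0.2, 0.3]
width: 0.004
grasp_force: 0.0
```

Request:
play_rows --pt "-0.0005 0.0016 -0.0025 0 0 0 0" --pt "-0.001 0.0032 -0.005 0 0 0 0" --pt "-0.0012 0.0038 -0.006 0 0 0 0" --pt "-0.0012 0.0038 -0.006 0 0 0 0"

```text
t: 4.32
eef_pos: [0.5327, 0.114, 0.1569]
tcp_rot: [-1.555, -2.096, -0.491]
force: [-4.6, -10.5, 15.7]
width: 0.003
grasp_force: 9.1
```

Request:
play_rows --pt "0.003 -0.01 0.015 0 0 0 0" --pt "0.008 -0.026 0.039 0 0 0 0" --pt "0.013 -0.044 0.0655 0 0 0 0.03" --pt "0.015 -0.05 0.074 0 0 0 0.06" --pt "0.015 -0.05 0.074 0 0 0 0.06" --pt "0.015 -0.05 0.074 0 0 0 0.06"

```text
t: 5.08
eef_pos: [0.547, 0.0653, 0.2284]
tcp_rot: [-1.554, -2.094, -0.489]
force: [0.2, 0.7, 0.0]
width: 0.394
grasp_force: 0.0
```

Run:
```python
from h import *
np.set_printoptions(precision=4,suppress=True)
M=np.c_[BX,BY,BZ]; b=np.radians(35)
def rep(s,nm):
    I=s['img'];P=cloud(s);hsv=cv2.cvtColor(I,cv2.COLOR_BGR2HSV)
    q=(P-O)@M; S=np.stack([(q[...,0]+.13)*np.cos(b)+(q[...,2]-.07)*np.sin(b),q[...,1],-(q[...,0]+.13)*np.sin(b)+(q[...,2]-.07)*np.cos(b)],-1)
    ok=(s['z_map']>0)&(S[...,0]>-.02)&(S[...,0]<.26)&(abs(S[...,1])<.2)&(S[...,2]<.07)&(S[...,2]>-.05)
    red=ok&((hsv[...,0]<8)|(hsv[...,0]>172))&(hsv[...,1]>130)&(S[...,2]>.015)
    print(nm,'red',red.sum(), [S[red].min(0),np.median(S[red],0),S[red].max(0)] if red.any() else '')
    f=ok&(hsv[...,1]<60)&(abs(S[...,1])<.13)&(S[...,0]>.02)&(S[...,0]<.15)&(hsv[...,2]>40)
    F=S[f]; 
    A=np.c_[F[:,0],np.ones(len(F))]
    k=abs(F[:,2]-np.median(F[:,2]))<.01
    print('flap slope,offset',np.linalg.lstsq(A[k],F[k,2],rcond=None)[0],k.sum())
    br=ok&(hsv[...,0]>12)&(hsv[...,0]<32)&(hsv[...,1]>150)&(S[...,1]<-.14)&(S[...,2]>.008)
    print('brass',br.sum(), [S[br].min(0),np.median(S[br],0),S[br].max(0)] if br.any() else '')
for n in ('scene','wrist','top'):
    s=snap(n); rep(s,n)
    if n=='wrist': cv2.imwrite('pics/d.png',s['img'])
print(read_state()['eef_pos'],(flap(0,.185,-.04,.024)-read_state()['eef_pos']))
```

```text
scene red 62 [array([ 0.1766, -0.0566,  0.0261]), array([ 0.1872, -0.0506,  0.0481]), array([ 0.1942, -0.0414,  0.0537])]
flap slope,offset [-0.001   0.0005] 3382
brass 158 [array([ 0.1678, -0.1756,  0.0088]), array([ 0.1898, -0.1669,  0.0246]), array([ 0.2593, -0.1541,  0.0451])]
wrist red 1328 [array([ 0.1743, -0.1036,  0.0153]), array([ 0.1872, -0.0451,  0.051 ]), array([0.26  , 0.1241, 0.07  ])]
flap slope,offset [-0.0002  0.001 ] 22770
brass 1841 [array([ 0.166 , -0.1751,  0.008 ]), array([ 0.1832, -0.1605,  0.0265]), array([ 0.1983, -0.153 ,  0.0289])]
top red 62 [array([ 0.177 , -0.0572,  0.026 ]), array([ 0.1882, -0.0463,  0.0487]), array([ 0.1947, -0.0391,  0.0538])]
flap slope,offset [ 0.0016 -0.0001] 1568
brass 100 [array([ 0.1696, -0.1727,  0.008 ]), array([ 0.1836, -0.1616,  0.0258]), array([ 0.1997, -0.1533,  0.03  ])]
[0.5471 0.0653 0.2288] [ 0.0482  0.0838 -0.033 ]
```

View pics/d.png

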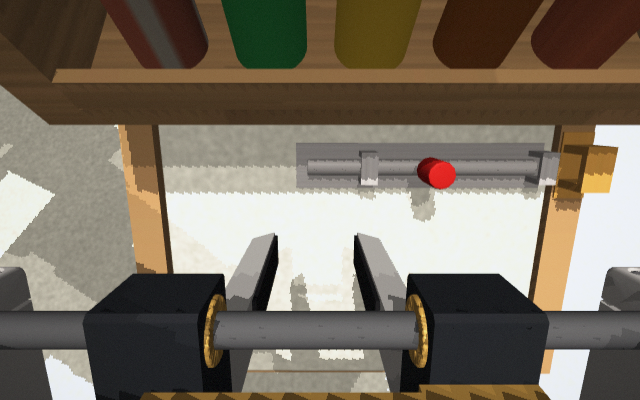

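Run:
```python
from h import *
np.set_printoptions(precision=4,suppress=True)
p=read_state()['eef_pos']
for a in ((.15,-.046,.09),(.186,-.046,.09),(.186,-.046,.06),(.186,-.046,.027)): print(a,flap(0,*a)-p)
print('45mm right',-.045*BY,'normal',flap(0,0,0,.1)-flap(0,0,0,0))
```

```text
(0.15, -0.046, 0.09) [0.0732 0.0219 0.001 ]
(0.186, -0.046, 0.09) [0.0647 0.0501 0.0216]
(0.186, -0.046, 0.06) [ 0.0597  0.0665 -0.003 ]
(0.186, -0.046, 0.027) [ 0.0542  0.0847 -0.03  ]
45mm right [ 0.0431  0.0131 -0.    ] normal [ 0.0166 -0.0549  0.0819]
```

Request:
play_rows --pt "0.037 0.011 0.001 0 0 0 0.06" --pt "0.073 0.022 0.001 0 0 0 0.06" --pt "0.069 0.036 0.011 0 0 0 0.06" --pt "0.065 0.05 0.0215 0 0 0 0.06" --pt "0.062 0.058 0.009 0 0 0 0.06" --pt "0.06 0.0665 -0.003 0 0 0 0.06" --pt "0.057 0.0755 -0.016 0 0 0 0.06" --pt "0.0545 0.0845 -0.03 0 0 0 0.06" --pt "0.0545 0.0845 -0.03 0 0 0 0.06"

```text
t: 6.35
eef_pos: [0.6012, 0.1499, 0.198]
tcp_rot: [-1.554, -2.094, -0.488]
force: [0.2, 0.6, 0.3]
width: 0.636
grasp_force: 0.0
```

Run:
```python
from h import *
s=snap('wrist'); cv2.imwrite('pics/e.png',s['img'])
```

```text
(no output)
```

View pics/e.png

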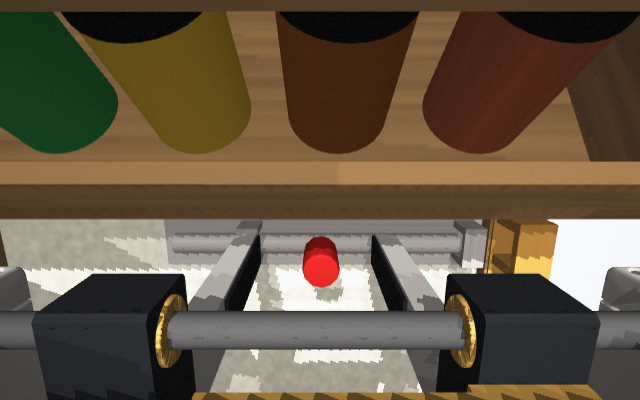

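The knob (320,262) sits centred between the fingers. Now I narrow them around it and slide to the right.

Request:
play_rows --pt "0 0 0 0 0 0 0.024" --pt "0 0 0 0 0 0 0.024" --pt "0 0 0 0 0 0 0.024" --pt "0 0 0 0 0 0 0.024" --pt "0.0077 0.0023 0 0 0 0 0.024" --pt "0.0153 0.0046 0 0 0 0 0.024" --pt "0.023 0.007 0 0 0 0 0.024" --pt "0.0306 0.0093 0 0 0 0 0.024" --pt "0.0364 0.011 0 0 0 0 0.024" --pt "0.0383 0.0116 0 0 0 0 0.024" --pt "0.0383 0.0116 0 0 0 0 0.024"

```text
t: 7.78
eef_pos: [0.6403, 0.161, 0.1993]
tcp_rot: [-1.555, -2.095, -0.491]
force: [0.2, 0.2, -0.9]
width: 0.254
grasp_force: 0.0
```

Continue in small steps to the stop.

Request:
play_rows --pt "0.002 0.0006 0 0 0 0 0.024" --pt "0.004 0.0012 0 0 0 0 0.024" --pt "0.006 0.0018 0 0 0 0 0.024" --pt "0.0075 0.0023 0 0 0 0 0.024" --pt "0.0075 0.0023 0 0 0 0 0.024"

```text
t: 8.4
eef_pos: [0.6426, 0.1617, 0.199]
tcp_rot: [-1.548, -2.09, -0.474]
force: [-47.9, -17.4, 12.1]
width: 0.263
grasp_force: 25.5
```

Request:
play_rows --pt "-0.006 -0.0018 0 0 0 0 0.024" --pt "-0.0085 -0.0026 0 0 0 0 0.026" --pt "-0.0085 -0.0026 0 0 0 0 0.034"

```text
t: 8.78
eef_pos: [0.6394, 0.1607, 0.1996]
tcp_rot: [-1.555, -2.095, -0.491]
force: [-0.5, -1.4, 0.0]
width: 0.343
grasp_force: 0.0
```

Run:
```python
from h import *
np.set_printoptions(precision=4,suppress=True)
M=np.c_[BX,BY,BZ]; b=np.radians(35)
for n in ('top','wrist'):
    s=snap(n);P=cloud(s);hsv=cv2.cvtColor(s['img'],cv2.COLOR_BGR2HSV);q=(P-O)@M
    S=np.stack([(q[...,0]+.13)*np.cos(b)+(q[...,2]-.07)*np.sin(b),q[...,1],-(q[...,0]+.13)*np.sin(b)+(q[...,2]-.07)*np.cos(b)],-1)
    red=(s['z_map']>0)&((hsv[...,0]<8)|(hsv[...,0]>172))&(hsv[...,1]>130)&(abs(S[...,0]-.186)<.02)&(S[...,2]>.02)&(S[...,2]<.06)&(abs(S[...,1])<.2)
    print(n,red.sum(),np.median(S[red],0) if red.any() else '',S[red].min(0),S[red].max(0))
    cv2.imwrite('pics/f_%s.png'%n,s['img'])
print(read_state()['force'],read_state()['eef_pos'])
```

```text
top 27 [ 0.1921 -0.0822  0.0408] [ 0.1871 -0.1023  0.0276] [ 0.1951 -0.0764  0.0531]
wrist 1462 [ 0.1867 -0.0848  0.0503] [ 0.1741 -0.0934  0.0237] [ 0.1918 -0.0756  0.0529]
[0.1635 0.0249 0.943 ] [0.6394 0.1607 0.1994]
```

View pics/f_wrist.png

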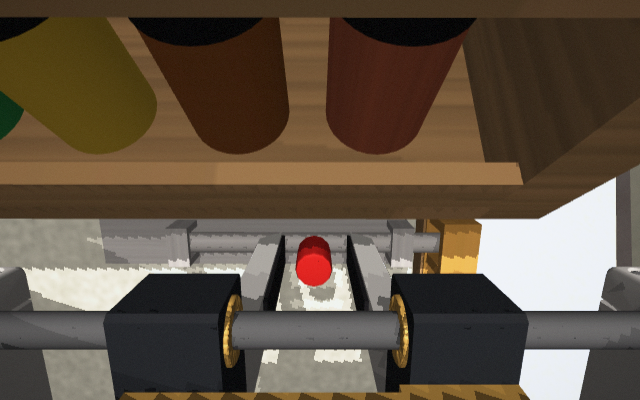

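The knob (314,262) is now 85 mm right of the middle and the rod enters the keeper at (440,243). I retreat along the normal.

Request:
play_rows --pt "0.0033 -0.011 0.0164 0 0 0 0.034" --pt "0.0083 -0.0275 0.041 0 0 0 0.034" --pt "0.015 -0.05 0.074 0 0 0 0.034" --pt "0.021 -0.07 0.105 0 0 0 0.034" --pt "-0.02 -0.08 0.15 0 0 0 0.034" --pt "-0.07 -0.1 0.19 0 0 0 0.034" --pt "-0.12 -0.13 0.2 0 0 0 0.034" --pt "-0.17 -0.16 0.2 0 0 0 0.034" --pt "-0.17 -0.16 0.2 0 0 0 0.034" --pt "-0.17 -0.16 0.2 0 0 0 0.034"

```text
t: 10.12
eef_pos: [0.4697, 0.0007, 0.3996]
tcp_rot: [-1.555, -2.095, -0.491]
force: [-0.6, -0.6, -0.2]
width: 0.362
grasp_force: 0.0
```

Run:
```python
from h import *
a=snap('scene');b=snap('top')
cv2.imwrite('pics/g.png',np.vstack([cv2.resize(a['img'][150:370,220:500],(560,440),interpolation=2),cv2.resize(b['img'][100:300,100:520],(560,160))])[:600])
np.set_printoptions(precision=3,suppress=True)
M=np.c_[BX,BY,BZ]; b=np.radians(35);P=cloud(a);hsv=cv2.cvtColor(a['img'],cv2.COLOR_BGR2HSV);q=(P-O)@M
S=np.stack([(q[...,0]+.13)*np.cos(b)+(q[...,2]-.07)*np.sin(b),q[...,1],-(q[...,0]+.13)*np.sin(b)+(q[...,2]-.07)*np.cos(b)],-1)
red=(a['z_map']>0)&((hsv[...,0]<8)|(hsv[...,0]>172))&(hsv[...,1]>130)&(abs(S[...,0]-.186)<.02)&(S[...,2]>.02)&(S[...,2]<.06)&(abs(S[...,1])<.2)
print(red.sum(),np.median(S[red],0),S[red].min(0),S[red].max(0))
```

```text
67 [ 0.187 -0.088  0.046] [ 0.179 -0.093  0.024] [ 0.194 -0.077  0.055]
```

View pics/g.png

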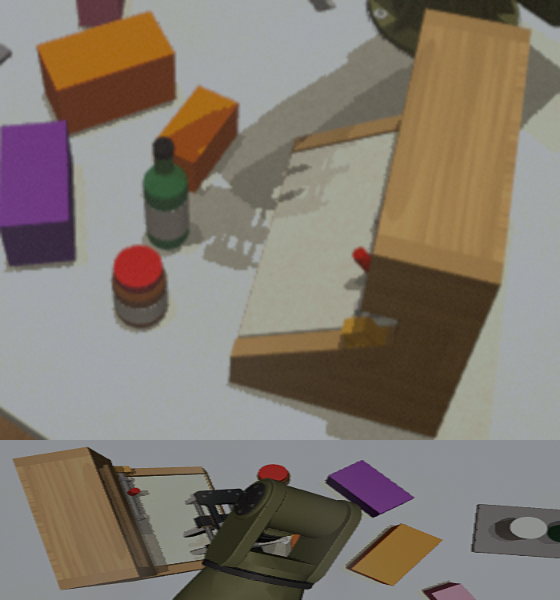

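The flap lies flush, the knob (362,260) is by the keeper (365,330), and the bottle, jar and box stand as before.

```bash
python3 -c "
from station import workorder
print(workorder.job_done())"
```

```text
the job is handed in; nothing more can be done
None
```

The flap is shut and its bolt is fully home in the keeper, done in that order; the bottle, jar and box were not touched, and I handed the job in after about 10 s of the allowed 51 s (no verdict was returned).

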